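# Click the spool collar home

### The arm

A 7-joint arm with a two-finger parallel gripper is mounted at the origin on the work surface. World frame = base frame: x ahead of the robot, y to its left, z up, the work surface at z = 0. Lengths are in m, angles in degrees, forces in N, time in s.
With the tool pointing down it reaches from about 0.4 to 0.875 m from the base axis. Payload 4.4 kg.
Tool frame: the origin (TCP) lies at the centre of the arm's flange, where the gripper is bolted on; the fingertips stand 173 mm ahead of it and the grasp point (between the pads) lies 155 mm ahead of it; x points along the fingers, y is the direction in which the jaws open and shut, and the axes are right-handed (so a half turn about x gives the same grasp; the last joint's range is limited). The gripper opens to 85 mm and grips with 20 to 120 N. Pads are 22 mm wide; open, the fingers measure 114 mm over their backs; the gripper's body (76 mm by 85 mm) begins 54 mm behind the grasp point. The pads swing forward as they close: fully open they stand 13 mm farther back than shut.
Start: joints at [62.521, 36.005, 2.206, 86.941, -1.547, 57.084, -1.146], TCP at [0.261, -0.595, 0.405] pointing down, gripper open.
Joint ranges: [-175.42, 175.42], [-21.48, 121.26], [-71.46, 75.88], [10.55, 141.38], [-63.04, 243.04], [13.31, 113.54], [-168.57, 168.57]. Speed limits (degrees/s): [147.25, 147.25, 180, 180, 180, 180, 180].

### API

Orientations are given as [roll, pitch, yaw] about the fixed x, y, z axes, in that order (R = Rz(yaw) Ry(pitch) Rx(roll)).
In Python, from cell import move_ptp, movel, move_j, open_jaws, close, hold, ik, get_state, get_image, camera_params, IKError, hand_in, recognise, regions_of gives the robot as it stands. The module is installed in compiled form; this text tells all that it offers. Calls block until the motion is done:
- move_ptp(position, orientation): joint-space move of the TCP to a pose.
- movel(position, attitude=None, velocity=0.15, until_force=None): straight line of the TCP; attitude=None keeps the orientation; velocity is the mean speed in m/s. With until_force (N) it stops when the force on the tool has changed by that much, and returns True; else False.
- move_j(angles): joint-space move.
- open_jaws() and close(): open the fingers fully, or close them until they stop; the grip force is fixed at half the most.
- hold(seconds).
- ik(position, orientation): joint angles nearest the present ones, or None.
- get_state(): the state.
- get_image(name): name is "scene" or "top" or "wrist"; returns (picture, depth): 420x560x3 uint8, red, green, blue; 420x560 float32, m along the optical axis (not along the pixel's ray), 0 where there is no reading.
- camera_params(name): a dict with "fx", "fy", "cx", "cy" (pixels), "pose" (4x4, takes a point from camera to world coordinates); the wrist camera has in their place "T_tool_cam" (4x4, takes a point from camera to tool coordinates, whose origin is the TCP and whose axes are the tool frame's). Camera axes: x right, y down, z forward; pixel columns grow to the right and rows downward; lengths in m; the calibration is good to about 2 mm. A picture is of the moment at which its call begins: read the wrist's pose just before it. camera_params takes no time and is no camera call.
A pose or a line that the arm cannot do raises IKError and nothing moves.
- hand_in(): hands the job in, once; it reports no verdict.
Trained networks look in the newest picture that a camera, given by its name, has taken for a name from the list of things; names that differ only in an ending like _2 or _b are one class to them, and where a whole thing is asked for, a point or a joint stands for the part that bears it (a point fixed in the world has none). Each returns a list of dicts, best first, with "p" (0 to 1); they miss things now and then, are a little off and sometimes report something else, mostly with a low value. They report only what shows in the picture. A call takes as long as a camera call.
- recognise(camera, label): "location" ([x, y, z] in m, in the coordinates of the camera as it stood for that picture, good to about 4 mm: the middle of the surface that is visible of it).
- regions_of(camera, label): "pixels" (420x560 bool, what is visible of it).
The state is a dict: "t": time; "q": joint angles; "dq": joint speeds; "tau": joint torques, N m; "position": TCP position; "tool_rot": TCP orientation; "wrist_force": force on the tool from outside, world axes, zero at the start; "torque": the same for the moment, N m; "gripper_width": finger opening in m.
Only numpy, scipy, OpenCV 4.12 (cv2) and the standard library are available. Lean on these libraries where they do the work, as an engineer would, in place of code of your own. Each camera call takes 0.05 s, during which the arm holds its last target.

### The job

The filament spool is on its stand and has to be secured: with the fingertips on the outer end face of the retaining collar, push the collar along the spindle towards the spool, through the first click (the groove for wider spools), until it drops into the second groove, right beside the spool. Leave it seated there with its small gap, so that the spool can still turn: do not press the collar up against the spool. Do not take hold of the collar, and leave the spool and the things lying round the stand untouched.

Things in the scene. Friction and masses are not known exactly. Their poses are not given: they have to be found in the camera images.
- stand: Spool stand, fixed: grey-blue foot plate 170 x 350 x 12 mm, upright plate at its +y end, level steel spindle 28 mm thick along its y axis at x = 0, z = 0.130 m, from y = 0.117 m (upright) to a free end at y = -0.195 m with a black cap 36 mm across. Origin on the bench under the spindle, z up. Two grooves 9 mm wide round the spindle receive a spring ball in the collar.
- collar (a joint): Collar's place on the spindle (m), growing towards the spool: its outer end face is at stand y = -0.150 + value. First groove (wider spools) 0.095; seated in second groove 0.125; jams on the spool at 0.131. Starts at 0 to 0.055. Slides at about 2 N; from about 4 mm off a groove it jumps in and centres itself, so the push force dips to nothing; 8 to 10 N pushes it out again.
- collar_face (a point): Centre of the collar's outer end face, on the spindle axis; axes as the stand's (push along +y). White plastic collar, 44 mm long, only slides: from this face a push rim 88 mm across, 8 mm thick; a sleeve 46 mm across, 26 mm long, with a steel screw on top; a disc 100 mm across, 10 mm thick. The rim's face is free from 14 to 44 mm off the axis (the end cap is 18 mm in radius).
- spool_face (a point): Centre of the spool's flat outer face, on the spindle axis at stand y = 0.025 m, 6 mm from the seated collar. Black reel 200 mm across, 68 mm wide, wound with rust-brown filament, top 230 mm above the bench; it turns freely.
- print: Loose rust-brown printed socket: oval foot 68 x 36 x 5 mm with an open rectangular tube, 39 mm high in all. Origin under its centre. Leave it alone.
- gluestick: Loose upright white and grey glue stick, 30 mm across, 95 mm high. Origin under its centre. Leave it alone.
- cutters: Loose flush cutters lying flat along their x axis (jaws to +x), 165 x 55 x 12 mm, grey handles. Origin on the bench at mid-length. Leave them alone.

How it is judged:
By the outcome, as a careful person would: the job done as asked, in the order asked, and still so for the second after the job is handed in, with the robot touching nothing.
It also fails if it takes over 40 s, if anything falls off the work surface, if the arm or the gripper's body presses on something with over 40 N, if the wrist force passes 120 N, or if a joint passes its speed limit or range.

## Working session

There is one attempt and no reset: what is moved stays moved. The work goes in short steps, each a Python script; the robot and the scene stay as the last script left them, time stands still between calls to the robot, and variables do not carry over. Pictures are saved under pics/ and viewed, and the job is handed in when it is done.

```bash
mkdir -p pics; python3 - <<'E'
from cell import *
import cv2,numpy as np
s=get_state();print(s)
for c in("scene","top"):
    p,d=get_image(c);cv2.imwrite(f"pics/{c}0.png",p[:,:,::-1]);np.savez(f"{c}0.npz",p=p,d=d)
    P=camera_params(c);print(c,P)
    for l in("stand","collar","collar_face","spool_face","print","gluestick","cutters"):
        for r in recognise(c,l)[:2]:
            x=np.array(P["pose"])@np.r_[r["location"],1];print(l,round(r["p"],2),x[:3].round(4))
print(get_state()["t"])
E
```

```text
{'t': 0.0, 'q': array([62.52032565, 36.05805474,  2.19873228, 86.9942119 , -1.5473055 ,
       57.08394628, -1.14472841]), 'dq': array([ 0.04153712, -0.0481786 ,  0.05062824, -0.10913266, -0.13075803,
       -0.01530701, -0.00839389]), 'tau': array([ 1.98706821e-04, -5.63396323e+01,  1.22617140e+00, -1.93435639e+01,
        1.09784456e-02,  1.06581356e-02, -1.24029563e-05]), 'position': array([ 0.2613126 , -0.59484861,  0.40380728]), 'tool_rot': array([-90.64003798,  89.89331251, 113.07372756]), 'wrist_force': array([-1.06158446, -0.29893593,  0.34972996]), 'torque': array([-0.01611816, -0.03138306,  0.01112962]), 'gripper_width': 0.08524000349010055}
scene {'fx': 392.34408472314215, 'fy': 392.34408472314215, 'cx': 274.5108759783484, 'cy': 210.01945444225672, 'pose': array([[-0.4585797 ,  0.65353781, -0.60215695,  1.01730227],
       [ 0.88849363,  0.35003439, -0.29674062,  0.26184123],
       [ 0.01684443, -0.67109184, -0.74118284,  0.65315712],
       [ 0.        ,  0.        ,  0.        ,  1.        ]])}
collar 0.58 [ 0.5194 -0.0066  0.1497]
collar_face 0.78 [ 0.5197 -0.0069  0.1464]
spool_face 0.83 [0.5533 0.126  0.1822]
gluestick 0.76 [ 0.6458 -0.0157  0.062 ]
cutters 0.92 [0.6825 0.1694 0.0111]
top {'fx': 507.03040150353536, 'fy': 507.03040150353536, 'cx': 283.5226754944398, 'cy': 208.98708779281554, 'pose': array([[ 0.01047105, -0.9864697 ,  0.16360897,  0.43264841],
       [-0.99987812, -0.01222414, -0.00971199,  0.05670089],
       [ 0.01158056, -0.16348733, -0.98647746,  0.87805962],
       [ 0.        ,  0.        ,  0.        ,  1.        ]])}
stand 0.66 [0.4932 0.0616 0.1405]
collar 0.97 [ 0.4983 -0.0253  0.1573]
collar_face 0.64 [ 0.5034 -0.0215  0.1597]
spool_face 0.66 [0.4905 0.1228 0.2023]
print 0.9 [0.3137 0.04   0.0078]
print 0.73 [0.4953 0.0566 0.1366]
gluestick 0.67 [ 0.6326 -0.0184  0.0942]
cutters 0.87 [0.6741 0.1648 0.0128]
0.8
```

View pics/scene0.png

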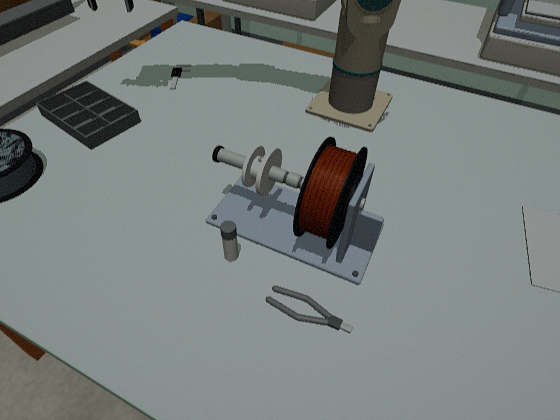

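View pics/top0.png

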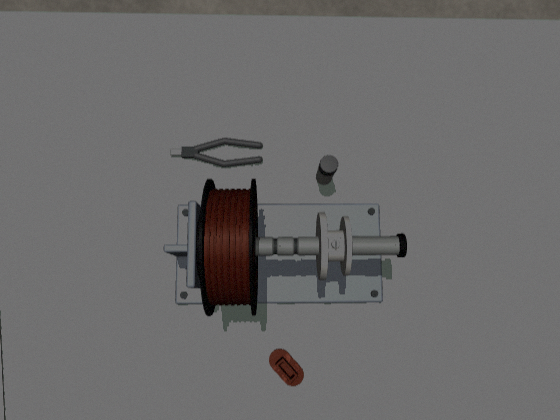

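The top view shows the spindle running along image row ~246 (close to world −y to the right), with its cap at (402,245). The collar is at columns 318–350, the spool at 200–258, the glue stick at (328,167) and the print at (287,367). I'll measure the stand pose and collar next.

```bash
cat > h.py <<'E'
import numpy as np
from cell import camera_params
def cloud(d,P,T=None):
    v,u=np.mgrid[:d.shape[0],:d.shape[1]]
    X=np.stack([(u-P["cx"])/P["fx"]*d,(v-P["cy"])/P["fy"]*d,d],-1)
    T=np.array(P["pose"]) if T is None else T
    return X@T[:3,:3].T+T[:3,3]
E
python3 - <<'E'
from h import *
import cv2
z=np.load("top0.npz");W=cloud(z["d"],camera_params("top"))
ok=z["d"]>0
m=ok&(abs(W[...,2]-.012)<.005)
mm=np.zeros_like(m);mm[195:315,168:392]=m[195:315,168:392]
p=z["p"].astype(int)
print("bench z",np.median(W[330:400,400:500,2]),"plate z",np.median(W[215:235,270:300,2]))
# plate outline
r=cv2.minAreaRect(W[mm][:,:2].astype(np.float32)*1000);print("plate",r)
# spindle ridge
for c in list(range(262,316,6))+list(range(354,410,4)):
    col=W[232:262,c];g=col[:,2]>.1
    if g.sum()>3: print(c,col[g][:,0].min().round(4),col[g][:,0].max().round(4),col[g][:,0].mean().round(4),col[g][:,1].mean().round(4),col[g][:,2].max().round(4))
print("rim/disc rows")
for r_ in(222,228,270,262):
  print(r_,[(c,*W[r_,c].round(3)) for c in range(312,356,2) if W[r_,c,2]>.05])
z=np.load("scene0.npz");W=cloud(z["d"],camera_params("scene"))
g=W[140:200,205:285].reshape(-1,3);g=g[(g[:,2]>.09)&(g[:,2]<.2)]
print(np.histogram(g[:,1],bins=np.arange(-.14,.06,.004)))
g=W[130:160,205:230].reshape(-1,3);g=g[(g[:,2]>.1)];print(g.min(0),g.max(0),g.mean(0))
E
```

```text
bench z 0.0014254156432306764 plate z 0.0136616805270105
plate ((502.2596130371094, 55.8663330078125), (170.26345825195312, 350.4231872558594), 1.0534861087799072)
262 0.4326 0.5154 0.4971 0.0789 0.8781
268 0.4326 0.5154 0.4947 0.07 0.8781
274 0.4902 0.5121 0.5008 0.0627 0.1445
280 0.4326 0.5154 0.4977 0.0542 0.8781
286 0.4326 0.5155 0.498 0.0459 0.8781
292 0.4893 0.5154 0.5017 0.0366 0.1486
298 0.4894 0.5157 0.5019 0.0278 0.1462
304 0.4893 0.5158 0.502 0.0191 0.146
310 0.4326 0.5158 0.4986 0.0127 0.8781
354 0.4904 0.5165 0.5028 -0.0537 0.1472
358 0.4907 0.5166 0.5028 -0.0595 0.1468
362 0.4906 0.5165 0.503 -0.0655 0.1475
366 0.4906 0.5168 0.503 -0.0712 0.1473
370 0.4907 0.5168 0.5031 -0.0771 0.1464
374 0.4326 0.517 0.4996 -0.0759 0.8781
378 0.4908 0.517 0.5032 -0.0889 0.1467
382 0.4326 0.5171 0.5001 -0.0866 0.8781
386 0.4909 0.5169 0.5033 -0.1004 0.1471
390 0.4911 0.5172 0.5034 -0.1064 0.1459
394 0.4923 0.5169 0.5042 -0.1121 0.146
398 0.4884 0.5219 0.5044 -0.1183 0.1471
402 0.4882 0.5215 0.504 -0.123 0.1505
406 0.4948 0.5118 0.5032 -0.1283 0.1502
rim/disc rows
222 [(316, np.float64(0
[... 3541 characters left out ...]
-02, -6.40000000e-02,
       -6.00000000e-02, -5.60000000e-02, -5.20000000e-02, -4.80000000e-02,
       -4.40000000e-02, -4.00000000e-02, -3.60000000e-02, -3.20000000e-02,
       -2.80000000e-02, -2.40000000e-02, -2.00000000e-02, -1.60000000e-02,
       -1.20000000e-02, -8.00000000e-03, -4.00000000e-03,  1.11022302e-16,
        4.00000000e-03,  8.00000000e-03,  1.20000000e-02,  1.60000000e-02,
        2.00000000e-02,  2.40000000e-02,  2.80000000e-02,  3.20000000e-02,
        3.60000000e-02,  4.00000000e-02,  4.40000000e-02,  4.80000000e-02,
        5.20000000e-02,  5.60000000e-02]))
[ 0.49005044 -0.12874359  0.12525178] [1.01730227 0.26184123 0.65315712] [ 0.52278472 -0.10508001  0.1477368 ]
```

```bash
cat >> h.py <<'E'
from scipy.spatial.transform import Rotation as Ro
TILT=np.radians(10)
def pose(tip,sgn=1,yaw=np.radians(.9)):
    """tip = centre of fingertip end; tool tilted so the tips lead towards stand +y"""
    x=np.array([0,np.sin(TILT),-np.cos(TILT)]);y=np.array([sgn,0,0.]);zz=np.cross(x,y)
    R=Ro.from_euler('z',yaw).as_matrix()@np.c_[x,y,zz]
    return np.array(tip)-R[:,0]*.173, Ro.from_matrix(R).as_euler('xyz',degrees=True)
E
python3 - <<'E'
from h import *
from cell import *
z=np.load("top0.npz");W=cloud(z["d"],camera_params("top"))
g=W[180:316,195:268].reshape(-1,3);g=g[(g[:,2]>.15)&(g[:,2]<.26)]
print("spool",np.histogram(g[:,1],bins=np.arange(.07,.2,.003)),g[:,2].max())
for r in(190,200,215,280,290,300): print(r,[(c,*W[r,c].round(3)) for c in range(246,266,2)])
g=W[255:262,340:356].reshape(-1,3)
print("top of rim",[tuple(W[246,c].round(4)) for c in range(338,358)])
for s in(1,-1):
  for tip in([.503,-.085,.30],[.503,-.085,.154],[.502,.045,.154]):
    print(s,pose(tip,s),ik(*pose(tip,s)))
E
```

```text
spool (array([  0,   0,   0,   0,   0,   0, 257, 376, 186, 257, 262, 255, 245,
       272, 263, 239, 266, 270, 239, 271, 266, 234, 272, 262, 244, 272,
       250, 375, 491, 148,   1,   0,  92, 226,  36,   0,   0,   0,   0,
         0,   0,   0,   0]), array([0.07 , 0.073, 0.076, 0.079, 0.082, 0.085, 0.088, 0.091, 0.094,
       0.097, 0.1  , 0.103, 0.106, 0.109, 0.112, 0.115, 0.118, 0.121,
       0.124, 0.127, 0.13 , 0.133, 0.136, 0.139, 0.142, 0.145, 0.148,
       0.151, 0.154, 0.157, 0.16 , 0.163, 0.166, 0.169, 0.172, 0.175,
       0.178, 0.181, 0.184, 0.187, 0.19 , 0.193, 0.196, 0.199])) 0.23357138170176572
190 [(246, np.float64(0.578), np.float64(0.104), np.float64(0.163)), (248, np.float64(0.577), np.float64(0.101), np.float64(0.171)), (250, np.float64(0.57), np.float64(0.096), np.float64(0.203)), (252, np.float64(0.57), np.float64(0.093), np.float64(0.204)), (254, np.float64(0.577), np.float64(0.092), np.float64(0.168)), (256, np.float64(0.59), np.float64(0.092), np.float64(0.105)), (258, np.float64(0.612), np.float64(0.093), np.float64(0.0)), (260, np.float64(0.611), np.float64
[... 5070 characters left out ...]
484082 -23.95133848 114.42763996   4.78779184
  34.44527125  -8.48284654]
-1 (array([ 0.50347187, -0.11503743,  0.47037174]), array([1.27222187e-14, 8.00000000e+01, 9.09000000e+01])) [  -5.31165616   23.26577105   26.32615489  102.56816364  -22.19921762
   61.84809708 -148.14301625]
-1 (array([ 0.50347187, -0.11503743,  0.32437174]), array([1.27222187e-14, 8.00000000e+01, 9.09000000e+01])) [  -3.38246167   34.72287059   24.84941104  112.15670652  -34.34853535
   44.54022359 -134.58131392]
-1 (array([0.50247187, 0.01496257, 0.32437174]), array([1.27222187e-14, 8.00000000e+01, 9.09000000e+01])) [ -16.53301649   32.90164695   22.36631961  115.31990886  -35.42760612
   40.07082427 -147.8232345 ]
```

```bash
python3 - <<'E'
from h import *
from cell import *
import cv2
close()
move_ptp(*pose([.503,-.085,.28]))
p,o=pose([.503,-.085,.155]);movel(p,velocity=.12)
s=get_state();print(s["t"],s["position"],p,s["tool_rot"],s["wrist_force"],s["gripper_width"],s["q"])
for c in("scene","wrist"):
    im,d=get_image(c);cv2.imwrite(f"pics/{c}1.png",im[:,:,::-1])
E
```

```text
4.7833 [ 0.50379577 -0.11505617  0.32597894] [ 0.50347187 -0.11503743  0.32537174] [179.56487007  80.01831066  90.4682555 ] [0.31489355 0.97336088 0.51991682] 0.0002366286102410631 [ 28.40448484  33.81824964 -22.85164116 111.15066662   4.20063156
  38.89076596   6.52138955]
```

View pics/scene1.png

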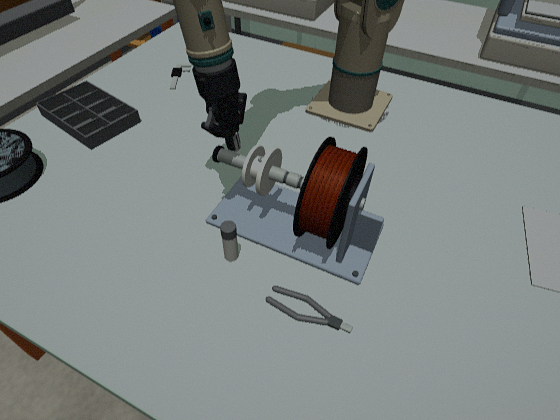

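View pics/wrist1.png

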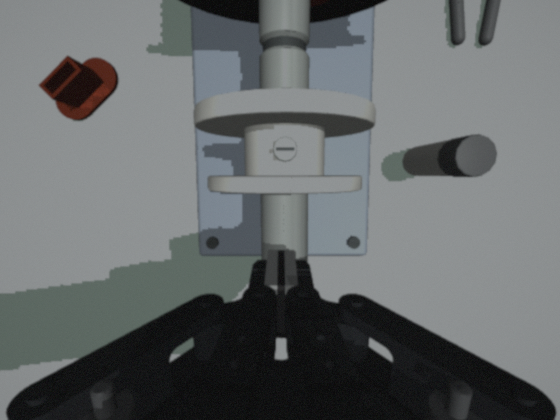

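The scene view shows the closed fingertips at about (235,145), between the cap (218,155) and the collar rim. The wrist view shows them centred above the spindle (283,262), with the rim ahead at row ~183. Next I'll make contact and push in small logged steps to the first click.

```bash
cat >> h.py <<'E'
AX=np.array([-np.sin(np.radians(.9)),np.cos(np.radians(.9)),0])
P0=pose([.503,-.085,.155])[0]
E
python3 - <<'E'
from h import *
from cell import *
f0=np.mean([get_state()["wrist_force"]@AX for _ in range(3)])
print("f0",f0)
r=movel(P0+AX*.035,velocity=.03,until_force=1.5)
s=get_state();print(r,s["t"],(s["position"]-P0)@AX*1e3,s["wrist_force"]@AX-f0)
E
```

```text
f0 0.06369425572216386
True 5.775 29.231407738442385 0.5176461707201043
```

```bash
python3 - <<'E'
from h import *
from cell import *
L=[]
def step(s,v=.03,u=14):
    r=movel(P0+AX*s*1e-3,velocity=v,until_force=u);st=get_state()
    print(s,r,st["t"].__round__(2),round((st["position"]-P0)@AX*1e3,2),round(-(st["wrist_force"]@AX),2),st["wrist_force"].round(1));return -(st["wrist_force"]@AX)
step(34,.04);step(50,.04);step(66,.04);step(74,.04)
for s in range(75,90):
    f=step(s,.03)
E
```

```text
34 False 6.06 34.21 -0.19 [-0.5  0.2 -0.1]
50 False 6.61 50.32 0.84 [-0.3 -0.8 -0.5]
66 False 7.16 66.51 1.04 [-0.7 -1.1 -0.2]
74 False 7.51 74.64 -0.21 [-0.5  0.2  0. ]
75 False 7.76 75.24 0.64 [ 0.5 -0.6 -0.5]
76 False 8.01 76.02 0.92 [ 0.6 -0.9  0.3]
77 False 8.26 77.07 0.95 [-0.1 -1.   1.2]
78 False 8.51 78.11 1.05 [ 0.1 -1.   0.6]
79 False 8.76 79.5 0.28 [ 0.2 -0.3  0.1]
80 False 9.01 80.5 -0.59 [-0.1  0.6  0.6]
81 False 9.26 81.23 0.11 [-1.1 -0.1  0.6]
82 False 9.51 82.1 0.08 [ 0.4 -0.1  0.5]
83 False 9.76 83.09 0.74 [-1.  -0.8 -0.4]
84 False 10.01 84.07 -0.42 [0.3 0.4 0.3]
85 False 10.26 84.92 0.66 [-0.3 -0.7  0.5]
86 False 10.51 85.4 2.55 [ 0.4 -2.5 -0.2]
87 False 10.76 85.94 4.94 [ 0.3 -4.9  0.7]
88 False 11.01 86.38 7.07 [-0.3 -7.1  1.4]
89 False 11.26 87.08 7.51 [-0.5 -7.5  2.4]
```

The first click happened as expected: the force dropped to nothing from s≈79 mm and contact came back at s≈85.0 mm. That puts the second groove at s≈115.0 mm. The collar should jump in from about 111 mm, so I'll push on and stop just past the snap.

```bash
python3 - <<'E'
from h import *
from cell import *
def step(s,v=.03,u=14):
    r=movel(P0+AX*s*1e-3,velocity=v,until_force=u);hold(.1)
    F=[];
    for _ in range(1): st=get_state();F.append(-(st["wrist_force"]@AX))
    x=(st["position"]-P0)@AX*1e3
    print(s,r,round(st["t"],2),round(x,2),round(F[0],2),st["wrist_force"].round(1));return x,F[0]
for s in (90,91,92,94,98,102,105,107,108,109,110,111,111.7,112.3):
    x,f=step(s)
    if x>112.8 or f>12: break
E
```

```text
90 False 11.61 88.38 7.82 [-0.5 -7.8  1.1]
91 False 11.96 90.44 3.43 [ 0.6 -3.4  0.1]
92 False 12.31 92.6 1.34 [-0.3 -1.3 -1. ]
94 False 12.66 94.76 0.12 [ 0.4 -0.1 -0.9]
98 False 13.04 98.51 0.41 [ 0.3 -0.4 -0.1]
102 False 13.43 102.48 -0.08 [0.7 0.1 0.7]
105 False 13.78 105.4 -0.32 [-0.4  0.3  0.4]
107 False 14.12 107.26 -0.15 [-0.8  0.1 -1.3]
108 False 14.47 108.01 1.65 [ 1.1 -1.6  0.4]
109 False 14.82 109.1 0.65 [ 0.7 -0.6  0.1]
110 False 15.18 110.47 -1.11 [-0.2  1.1  0.9]
111 False 15.53 111.14 -0.23 [-0.2  0.2 -0. ]
111.7 False 15.88 111.73 0.41 [ 0.1 -0.4  0. ]
112.3 False 16.23 112.33 -0.05 [0.4 0.1 0.4]
```

```bash
python3 - <<'E'
from h import *
from cell import *
import cv2
for c in("scene","wrist","top"):
    im,d=get_image(c);cv2.imwrite(f"pics/{c}2.png",im[:,:,::-1]);np.savez(c+"2.npz",p=im,d=d)
W=cloud(d,camera_params("top"))
for r in(222,228,262,270): print(r,[(c,*W[r,c].round(4)) for c in range(254,304,2) if W[r,c,2]>.09 and W[r,c,2]<.3])
im=cv2.imread("pics/wrist2.png");cv2.imwrite("pics/wrist2c.png",cv2.resize(im[150:300,180:390],None,fx=3,fy=3,interpolation=2))
E
```

```text
222 [(254, np.float64(0.5306), np.float64(0.091), np.float64(0.1731)), (256, np.float64(0.5408), np.float64(0.0915), np.float64(0.0995)), (260, np.float64(0.5308), np.float64(0.0826), np.float64(0.1718)), (262, np.float64(0.5309), np.float64(0.0798), np.float64(0.1716)), (264, np.float64(0.5305), np.float64(0.0769), np.float64(0.1745)), (266, np.float64(0.5368), np.float64(0.0752), np.float64(0.13)), (284, np.float64(0.5325), np.float64(0.0488), np.float64(0.1625)), (286, np.float64(0.5325), np.float64(0.0459), np.float64(0.1634)), (288, np.float64(0.5331), np.float64(0.043), np.float64(0.1591)), (294, np.float64(0.5141), np.float64(0.0387), np.float64(0.2959))]
228 [(254, np.float64(0.5228), np.float64(0.0911), np.float64(0.1675)), (256, np.float64(0.5314), np.float64(0.0912), np.float64(0.1)), (260, np.float64(0.5216), np.float64(0.0823), np.float64(0.1773)), (262, np.float64(0.5218), np.float64(0.0795), np.float64(0.1766)), (264, np.float64(0.5218), np.float64(0.0767), np.float64(0.1767)), (266, np.float64(0.5275), np.float64(0.075), np.float64(0.1322)), (284, np.float64(0.5232), 
[... 1079 characters left out ...]
at64(0.09), np.float64(0.1662)), (256, np.float64(0.4667), np.float64(0.0898), np.float64(0.104)), (260, np.float64(0.4642), np.float64(0.0817), np.float64(0.1625)), (262, np.float64(0.4642), np.float64(0.0789), np.float64(0.1646)), (264, np.float64(0.4642), np.float64(0.0761), np.float64(0.1643)), (266, np.float64(0.4653), np.float64(0.0739), np.float64(0.1393)), (284, np.float64(0.4654), np.float64(0.0479), np.float64(0.1436)), (286, np.float64(0.4649), np.float64(0.0452), np.float64(0.1562)), (288, np.float64(0.465), np.float64(0.0423), np.float64(0.1538)), (300, np.float64(0.4623), np.float64(0.0281), np.float64(0.2188)), (302, np.float64(0.4618), np.float64(0.0261), np.float64(0.2314))]
```

View pics/wrist2c.png

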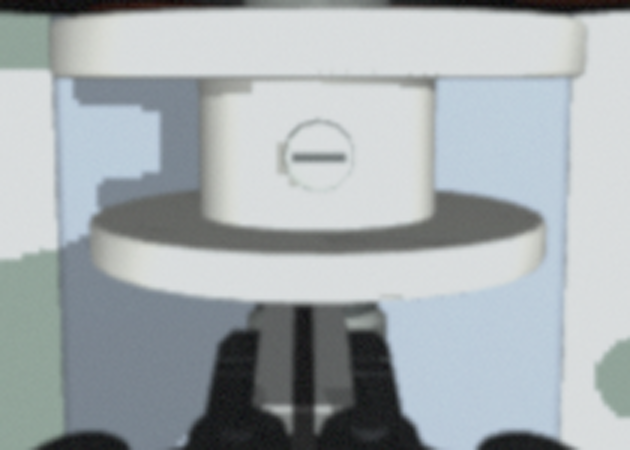

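View pics/wrist2.png

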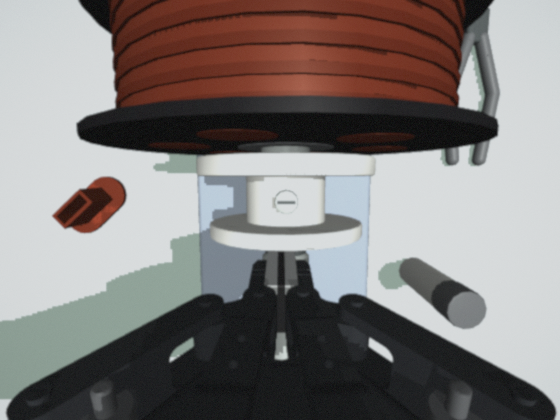

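```bash
python3 - <<'E'
from h import *
from cell import *
for s in (113,113.7,114.3,114.9,115.4,115.9):
    r=movel(P0+AX*s*1e-3,velocity=.02,until_force=3.5);hold(.1)
    F=[];X=[]
    for _ in range(4):
        st=get_state();F.append(-(st["wrist_force"]@AX));X.append((st["position"]-P0)@AX*1e3);hold(.03)
    print(s,r,round(st["t"],2),np.mean(X).round(2),np.mean(F).round(2))
    if np.mean(F)>1.5 or r: break
E
```

```text
113 False 16.82 113.0 -0.14
113.7 False 17.31 113.71 0.1
114.3 False 17.79 114.31 -0.11
114.9 False 18.27 114.84 0.53
115.4 False 18.76 115.11 2.22
```

With only 2.2 N at s=115.1 mm, contact came back exactly 30 mm after the first groove, so the collar is in the second groove. Now I'll retreat and check.

```bash
python3 - <<'E'
from h import *
from cell import *
import cv2
movel(P0+AX*.08,velocity=.08)
movel(P0+AX*.07+[0,0,.14],velocity=.12)
movel(P0+AX*-.08+[0,0,.16],velocity=.15)
for c in("scene","top"):
    im,d=get_image(c);cv2.imwrite(f"pics/{c}3.png",im[:,:,::-1])
    z=np.load(c+"0.npz")
    W=cloud(d,camera_params(c));P=camera_params(c)
    for l in("print","gluestick","cutters"):
        for r in recognise(c,l)[:1]: print(c,l,(P["pose"]@np.r_[r["location"],1])[:3].round(4))
for r in(222,228,262,270):
  k=[W[r,c] for c in range(256,300) if .14<W[r,c,2]<.18]
  y=np.array([q[1] for q in k]);print(r,"disc inner/outer, rim",y.round(4))
im=cv2.imread("pics/top3.png");cv2.imwrite("pics/top3c.png",cv2.resize(im[170:330,160:420],None,fx=3,fy=3,interpolation=2))
print(get_state()["t"],get_state()["wrist_force"])
E
```

```text
scene gluestick [ 0.6439 -0.0182  0.0601]
scene cutters [0.6842 0.1692 0.0108]
top print [0.3134 0.0401 0.0046]
top gluestick [ 0.6295 -0.019   0.0941]
top cutters [0.6736 0.1611 0.0117]
222 disc inner/outer, rim [0.084  0.0826 0.0812 0.0799 0.0784 0.0769 0.0756 0.0488 0.0474 0.0459
 0.0445 0.0431 0.0417]
228 disc inner/outer, rim [0.0836 0.0822 0.0808 0.0795 0.0781 0.0767 0.0753 0.0488 0.0474 0.046
 0.0446 0.0432 0.0417]
262 disc inner/outer, rim [0.0829 0.0816 0.0802 0.0787 0.0774 0.076  0.0746 0.0482 0.0468 0.0454
 0.044  0.0426 0.0413]
270 disc inner/outer, rim [0.0831 0.0818 0.0802 0.0788 0.0775 0.0761 0.0747 0.048  0.0466 0.0451
 0.0438 0.0423 0.0409]
22.2583 [-0.28122122  0.4232317  -1.60524005]
```

View pics/top3c.png

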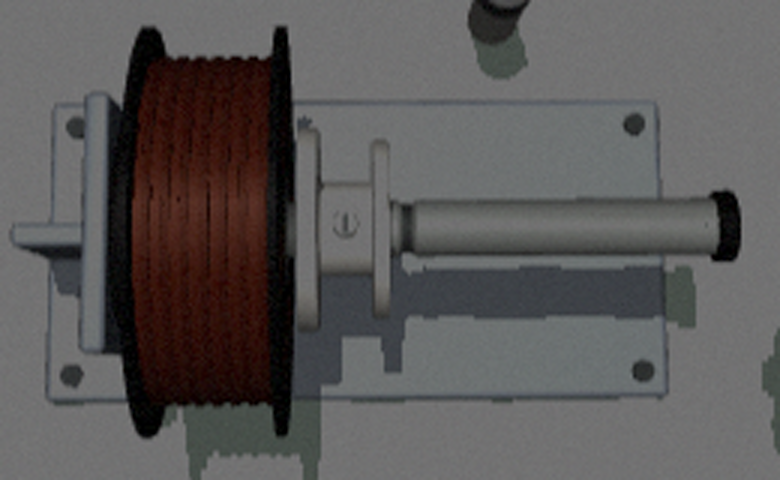

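View pics/scene3.png

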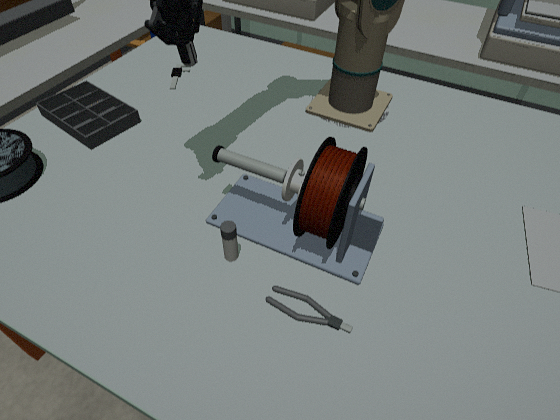

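The pictures show the collar's disc (crop columns 298–320) beside the spool flange, with its spool-side edge at y≈0.084 and the spool face at y≈0.091. That is a gap of about 6 mm, and the loose things haven't moved. Handing in.

```bash
python3 -c "
from cell import *
print(hand_in(),get_state()['t'])"
```

```text
the job is handed in; nothing more can be done
the job is handed in; nothing more can be done
```

The collar is in the second groove beside the spool, with a gap of about 6 mm, and the job is handed in. The closed fingertips pushed only on the rim's outer face above the spindle; I did not take hold of the collar.

- **First click:** the push force dropped to nothing as the collar jumped in, and contact came back at 85.0 mm of travel. Logged force while pushing it out again peaked at 7.8 N.
- **Second groove:** I approached in small steps. A light touch at the end (2.2 N) met the face again at about 115 mm, which is the expected 30 mm past the first groove.
- **Spool gap:** after I backed off, the top camera put the disc's spool-side edge at y ≈ 0.084 and the spool face at y ≈ 0.091.
- **Loose things:** the print, glue stick and cutters were found within about 4 mm of where they started, about the networks' own accuracy. They look unmoved in the pictures.
- **Time and contact:** the last clock reading before hand-in was 22.3 s, with the arm clear of everything.

**Less clear:** the force reading is noisy (about ±1 N), so the jump into the second groove did not show clearly in the force log. I relied on the position of the last touch and the pictures instead. I did not check that the spool turns.

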